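Set up the jar filler for the open jar

ROBOT

A 6-joint arm with a two-finger parallel gripper is mounted at the origin on the work surface. World frame = base frame: x ahead of the robot, y to its left, z up, the work surface at z = 0. Lengths are in m, angles in rad, forces in N, time in s.
With the tool pointing down it reaches from about 0.375 to 0.975 m from the base axis. Payload 3.8 kg.
Tool frame: the origin (TCP) lies on the centre line of the jaws, within the pads' length; the fingertips stand 17 mm ahead of it and the grasp point (between the pads) lies 2 mm behind it (bot.tip_extent is the distance from the TCP to the fingertips, in m); z points along the fingers, y is the line along which they close (so a half turn about z gives the same grasp; the last joint's range is limited). The gripper opens to 85 mm and grips with 20 to 120 N. Pads are 22 mm wide; open, the fingers measure 114 mm over their backs; the gripper's body (76 mm by 85 mm) begins 54 mm behind the grasp point. The pads swing forward as they close: fully open they stand 13 mm farther back than shut.
Start: joints at [1.106, 0.264, 1.604, -0, 1.274, -0.037], TCP at [0.28, 0.614, 0.248] pointing down, gripper open.
Joint ranges: [-2.63, 2.63], [-0.94, 2.18], [0.31, 2.57], [-1.31, 4.45], [0, 2.66], [-2.55, 2.55]. Speed limits (rad/s): [2.57, 2.57, 3.14, 3.14, 3.14, 3.14].

INTERFACE

Orientations are given as a rotation vector (axis times angle).
In Python, from workcell import readout, read_camera, finish_job, bot gives the robot as it stands.
- The arm moves only by the tool jog_arm, never from a script. Its argument "deltas" is one flat list of numbers, 7 for each row, row after row: the shift along the tool's x, y, z in m, then the turn, a rotation vector about the tool's x, y, z in degrees, then the gripper command: -1 is shut, 1 is fully open, values between are in proportion. A call has 1 to 8 rows; each row is the pose to reach, as a shift and turn from the pose commanded when the call began, along the tool's axes at that moment; what a row does not reach only later rows make up. A row lasts 1/10 s, in which the tool goes at most 50 mm and 8.59 degrees, less where a joint would pass 70% of its speed; a pose out of reach is approached as far as the arm can. A call with a gripper value outside its range is refused whole. The fingers move at their own pace and stop on an object; "squeeze" is the grip in N (left out, the last holds). Time passes only in rows, so rows that repeat a pose let the fingers close. It gives the time, the measured TCP pose, the force, the opening and the grip force at its end, in the units of the state.
- readout.read_state(): the state, without advancing time (a new reading comes with each control period).
- read_camera(name): name is "side" or "top" or "wrist"; returns a dict with "color" (400x640x3 uint8, blue, green, red), "fx", "fy", "cx", "cy" (pixels), "dist" ([k1, k2, p1, p2, k3] as OpenCV has them; the pictures are not rectified), "origin" and "attitude" of the camera in the world. Camera axes: x right, y down, z forward; pixel columns grow to the right and rows downward; lengths in m; the calibration is good to about 2 mm. A picture is of the moment at which its call begins. There is no depth.
- finish_job(): hands the job in; it is judged then, once.
The state is a dict: "time": time; "q": joint angles; "joint_vel": joint speeds; "joint_torque": joint torques, N m; "tool_pos": TCP position; "tcp_rot": TCP orientation; "wrist_force": force on the tool from outside, world axes, zero at the start; "torque": the same for the moment, N m; "width": opening from 0.0 (shut) to 1.0 (fully open); "grip_force": force on a finger pad.
Only numpy, scipy, OpenCV 4.12 (cv2) and the standard library are available. Lean on these libraries where they do the work, as an engineer would, in place of code of your own. Each camera call takes 0.05 s, during which the arm holds its last target. There are 200 camera calls.

TASK

Get the jar filler ready for the open jar. Set the two thumbwheels of the dose preset to 4 on the left and 2 on the right, as seen from the robot (setting 1 leans the lug fully towards the robot, 3 is upright, 5 fully away). Keep the carriage's lock tab pressed while you slide the carriage until its spout is over the open jar's mouth, then let the tab spring fully up so that the carriage is locked there; leave the jars and everything else on the table standing where they are.

Things in the scene. Friction and masses are not known exactly. Their poses are not given: they have to be found in the camera images.
- stand: Jar filling stand, fixed. On two end posts over a 6 mm steel base plate lies a level beam, its top 100 mm above the table. Origin: on the table under the beam's middle. y runs along the beam (base plate -200 to +200 mm), x across it, away from the robot (base plate -45 to +140 mm; the jars stand on the plate at x = +85 mm, spread along y).
- carriage (a joint): Place of the grey spout carriage on the beam, 0 to 0.270 m, growing to stand +y: its middle and the spout lie at stand y = -0.135 + value. Friction 2.5 N; stays where left. Lock notches at 0, 0.015, 0.030 ... 0.270, each with 1.5 mm play either way; with the tab up in a notch it cannot move. It may start between two notches, unlocked.
- carriage_mid (a point): Top of the carriage's floor at its middle, 114 mm above the table, under the lock tab. Two upright cheeks, 10 mm thick, stand 23 to 33 mm either side of it along the beam, from stand x -22 to +24 mm, up to 152 mm above the table; a back wall (stand x +24 to +32 mm, to 140 mm) carries the spout arm, which is 142 mm high at most.
- lock_tab (a joint): Travel of the lock tab in m: 0 = fully up, its pawl in a notch (locked); 0.009 = pressed fully down. The pawl is free of the teeth from 0.005 on. About 0.005 when it is let go between two notches (not locked: the pawl presses up against a tooth). A spring pushes it up, 4.4 N at 0 and 8 N at 0.009.
- tab_top (a point): Middle of the black lock tab's flat top, at stand x = 0, 140 mm above the table when up; it moves with tab and carriage. The top is 60 mm across the beam (stand x -40 to +20 mm), 42 mm along it, in the 46 mm wide channel between the carriage's cheeks. A closed gripper set down there presses the tab and, moved along the beam, pushes the carriage by a cheek.
- spout_tip (a point): Lower end of the steel spout, 8 mm thick, at the end of the carriage's arm: 85 mm beyond the beam's middle (stand x = +85 mm), 112 mm above the table. It moves with the carriage and passes above all the jars.
- jar_open: The open jar: clear glass, no lid, 58 mm wide, 90 mm high, standing loose on the stand's base plate in a row with the two lidded jars. Origin: centre of its underside. Which of the three places in the row it has varies.
- jar_mouth (a point): Centre of the open jar's mouth (36 mm clear width), 90 mm above its underside.
- jar_shut_a: Jar of the same size with a metal lid on (96 mm high), in the same row. Origin: centre of underside. Leave it.
- jar_shut_b: Second jar with a metal lid on, as jar_shut_a. Leave it.
- preset: Dose preset, fixed to the table left or right in front of the stand: a grey box 88 mm (x) by 122 mm (y) by 46 mm high with two black thumbwheels side by side. Origin: centre of its underside; x points away from the robot, y to the robot's left.
- wheel_left (a joint): Turn of the left thumbwheel (seen from the robot; preset y = +25 mm), -0.65 to 0.65 rad; 0 = lug upright, positive = leaning away from the robot. Settings 1 to 5 at -0.52, -0.26, 0, 0.26, 0.52, shown by white ticks beside the wheel. No clicks: friction of 0.04 Nm holds it where left. Axis along preset y at x = 0, 45 mm above the table.
- wheel_right (a joint): The same for the right-hand thumbwheel, at preset y = -25 mm.
- wheel_left_lug (a point): Middle of the outer end of the left wheel's single lug, 52 mm from the wheel's axis; the lug is 8 mm thick and 14 mm wide and stands out of a black disc of radius 26 mm, 14 mm wide, whose top is 71 mm above the table. It can be pushed from either side above the disc.
- wheel_right_lug (a point): Middle of the outer end of the right wheel's lug.
- caddy: Steel utensil caddy, fixed, 100 by 110 mm, 85 mm high with spoons sticking up to about 140 mm, on the side where the preset is not. Origin: centre of its underside. An obstacle.
- pitcher_a: Steel milk pitcher, 76 mm wide and 100 mm high plus a handle, between the robot and the stand. Origin: centre of its underside. Leave it.
- pitcher_b: Larger steel milk pitcher, 80 mm wide, 110 mm high, beside the stand. Origin: centre of its underside. Leave it.
- tall_bottle: Tall glass bottle, 66 mm wide, 200 mm high, beside the stand. Origin: centre of its underside. Leave it.
- marker: Marker pen, 135 mm long, 16 mm thick, lying in front of the stand. Origin: on the table under its middle. Leave it.
- spare_lid: Loose metal jar lid, 48 mm wide, 14 mm high, in front of the stand. Origin: centre of its underside. Leave it.
Things that resemble listed ones, but are neither listed nor needed, are in the scene too. What is shaped like the preset but blue is not meant.

How it is judged:
On the way:
1. the carriage is slid away from its start with the lock tab held down (value of joint lock_tab above 0.0045 m and distance of spout_tip from where it was at the start of the episode above 0.02 m), for 0.1 s.
At the end, for the whole second after the job is handed in: Spout tip within 12 mm (horizontally) of the centre of the open jar's mouth and at rest; lock tab within 2 mm of fully up; left wheel within 0.1 rad of setting 4 (0.26), right of setting 2 (-0.26); jars upright, within 10 mm of their starts, other loose things within 20 mm (horizontal distance between spout_tip and jar_mouth below 0.012 m and value of joint lock_tab below 0.002 m and velocity of joint carriage between -0.005 and 0.005 m/s and value of joint wheel_left between 0.16 and 0.36 rad and value of joint wheel_right between -0.36 and -0.16 rad and distance of each of jar_open, jar_shut_a, jar_shut_b from where it was at the start of the episode below 0.01 m and angle between each of jar_open, jar_shut_a, jar_shut_b's own z axis and vertical below 0.1 rad and distance of each of pitcher_a, pitcher_b, tall_bottle, marker, spare_lid from where it was at the start of the episode below 0.02 m); the robot touches nothing.
It fails at once if a jar is shoved more than 20 mm or tipped (distance of any of jar_open, jar_shut_a, jar_shut_b from where it was at the start of the episode above 0.02 m or angle between any of jar_open, jar_shut_a, jar_shut_b's own z axis and vertical above 0.5 rad).
It fails at once if another loose thing on the table is shoved more than 20 mm or knocked over (distance of any of pitcher_a, pitcher_b, tall_bottle, marker, spare_lid from where it was at the start of the episode above 0.02 m or angle between any of pitcher_a, pitcher_b, tall_bottle, spare_lid's own z axis and vertical above 0.5 rad).
It also fails if it takes over 51 s, if anything falls off the work surface, if the arm or the gripper's body presses on something with over 40 N, if the wrist force passes 120 N, or if a joint passes its speed limit or range.

## Working session

There is one attempt and no reset: what is moved stays moved. The work goes in short steps, Python scripts to look and compute and a tool call to move; the robot and the scene stay as the last step left them, time stands still between calls to the robot, and variables do not carry over. Pictures are saved under pics/ and viewed, at most 10 in all, crops included, and the job is handed in when it is done.

Besides the shell and the picture viewer there is one more tool, called after "Call:" as name(argument=value, ...), one argument or row to a line, values as JSON. jog_arm: Moves the arm, as the interface text tells. Its arguments: {"type":"object","properties":{"deltas":{"type":"array"},"squeeze":{"type":"number"}},"required":["deltas"]}

```bash
mkdir -p pics; cat > h.py <<'E'
import numpy as np, cv2, pickle, sys
from scipy.spatial.transform import Rotation as R
from workcell import readout, read_camera, finish_job, bot
def snap(n,f):
    c=read_camera(n); cv2.imwrite(f'pics/{f}.png',c['color']); pickle.dump(c,open(f'pics/{f}.pkl','wb')); return c
def att(c):
    a=np.array(c['attitude'],float)
    return a if a.shape==(3,3) else R.from_rotvec(a).as_matrix()
def px2w(f,uv,z):
    c=pickle.load(open(f'pics/{f}.pkl','rb'))
    K=np.array([[c['fx'],0,c['cx']],[0,c['fy'],c['cy']],[0,0,1]])
    n=cv2.undistortPoints(np.array(uv,float).reshape(-1,1,2),K,np.array(c['dist']))[:,0]
    d=np.c_[n,np.ones(len(n))]@att(c).T; o=np.array(c['origin'])
    z=np.broadcast_to(z,len(d))
    return o+d*((z-o[2])/d[:,2])[:,None]
E
python3 - <<'E'
from h import *
for n in ['top','side']:
    c=snap(n,n+'0'); print(n,c['origin'],c['attitude'],c['fx'])
s=readout.read_state(); print(s)
E
```

```text
top [ 0.24999445 -0.0137087   1.27495872] [-2.18260443  2.00482841 -0.22317678] 471.478105619539
side [0.34759357 0.99458698 1.28342664] [-0.20636851  2.89472152 -1.07465219] 483.4505968214236
{'time': 0.1, 'q': array([ 1.10612875e+00,  2.64700860e-01,  1.60523117e+00, -1.55584585e-06,
        1.27371207e+00, -3.69080913e-02]), 'joint_vel': array([-0.00058011, -0.00144474, -0.0024327 , -0.00023244, -0.00117832,
        0.00049541]), 'joint_torque': array([-9.50588801e-04, -5.16705358e+01, -3.68591845e+01, -1.35414543e-04,
        6.27815942e-03, -1.94379390e-05]), 'tool_pos': array([0.27973902, 0.613618  , 0.24707435]), 'tcp_rot': array([-0.66670315, -3.06951333,  0.00312167]), 'wrist_force': array([-0.20890111,  0.40677256, -0.09382797]), 'torque': array([-0.00830047, -0.00288255,  0.03906894]), 'grip_force': 0.0, 'width': 0.998881402697108}
```

View pics/top0.png

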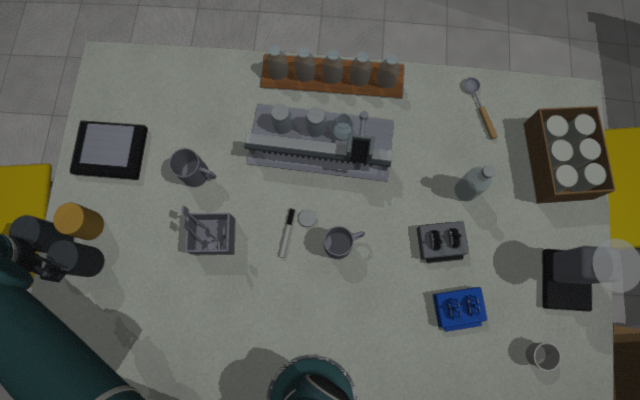

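View pics/side0.png

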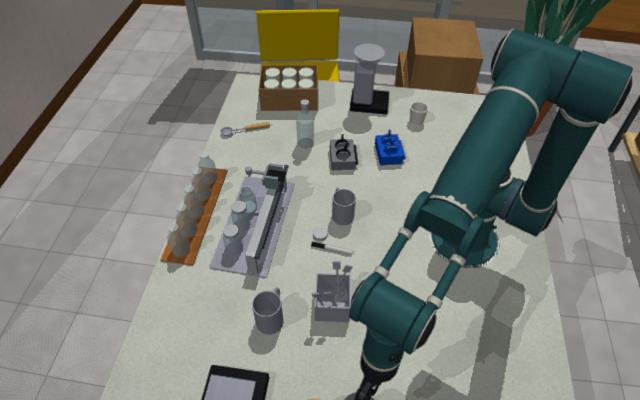

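The top view shows the stand at (250–394, 105–180) with its carriage near (360,148). The grey preset is at (442,241), the blue decoy at (460,308) and the open jar near (343,132). I'll enlarge the stand and the preset.

```bash
python3 - <<'E'
import cv2,numpy as np
t=cv2.imread('pics/top0.png')
a=cv2.resize(t[95:190,240:400],None,fx=5,fy=5,interpolation=cv2.INTER_CUBIC)
cv2.imwrite('pics/c1.png',a)
b=cv2.resize(t[210:270,405:485],None,fx=5,fy=5,interpolation=cv2.INTER_CUBIC)
s=cv2.imread('pics/side0.png')
d=cv2.resize(s[130:175,320:365],(400,400),interpolation=cv2.INTER_CUBIC)
m=np.zeros((400,800,3),np.uint8); m[:300,:400]=b; m[:,400:]=d
cv2.imwrite('pics/c2.png',m)
E
```

```text
(no output)
```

View pics/c1.png

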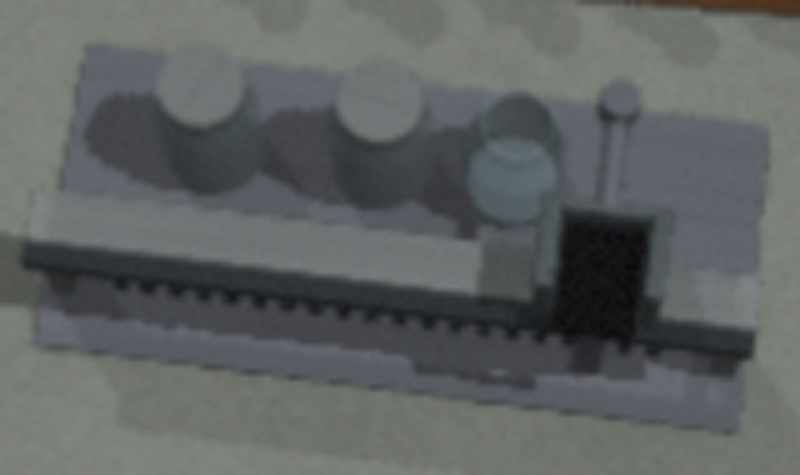

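View pics/c2.png

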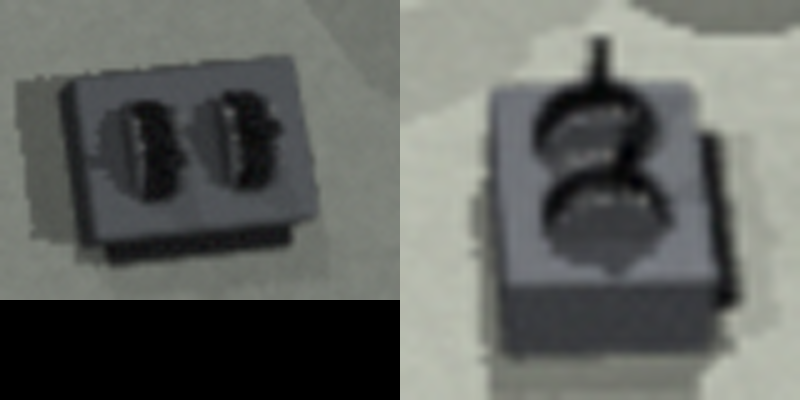

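c1 shows the plate corners at (88,45), (768,127), (740,432) and (35,347). The lids are at (200,87) and (378,102), the open rim at about (518,128), the tab at about (603,275) and the arm end at (620,100). c2 shows the preset's top corners at (78,82), (293,58), (318,218) and (100,243), in the left panel.

```bash
python3 - <<'E'
from h import *
np.set_printoptions(precision=4,suppress=True)
f=lambda p,o:(np.array(p,float)+.5)/5-.5+o
P=px2w('top0',f([(88,45),(768,127),(740,432),(35,347)],(240,95)),.006)
print(P)
ey=(P[0]+P[3]-P[1]-P[2])[:2]; ey/=np.linalg.norm(ey); ex=np.array([ey[1],-ey[0]]); print('yaw',np.degrees(np.arctan2(ex[1],ex[0])))
O=P.mean(0)[:2]-ex*.0475; print('O',O)
Q=px2w('top0',f([(200,87),(378,102),(518,128),(603,275),(620,100)],(240,95)),[.096,.096,.09,.14,.142])[:,:2]-O
print(np.c_[Q@ex,Q@ey])
B=px2w('top0',f([(78,82),(293,58),(318,218),(100,243)],(405,210)),.046); print(B,B.mean(0))
v=(B[0]+B[3]-B[1]-B[2]);by=np.array(v[:2])/np.linalg.norm(v[:2]);print('preset yaw',np.degrees(np.arctan2(-by[0],by[1])))
c=B.mean(0)[:2]; print('wheels',c+by*.025,c-by*.025)
E
```

```text
[[ 0.7985  0.2305  0.006 ]
 [ 0.7805 -0.1661  0.006 ]
 [ 0.5977 -0.1594  0.006 ]
 [ 0.6138  0.2384  0.006 ]]
yaw -2.459492139534301
O [0.6502 0.0379]
[[ 0.0851  0.1159]
 [ 0.0884  0.0198]
 [ 0.0855 -0.0563]
 [-0.0084 -0.1088]
 [ 0.0864 -0.1072]]
[[ 0.4713 -0.2478  0.046 ]
 [ 0.4936 -0.3622  0.046 ]
 [ 0.4094 -0.3775  0.046 ]
 [ 0.3872 -0.2629  0.046 ]] [ 0.4404 -0.3126  0.046 ]
preset yaw 10.99829875895052
wheels [ 0.4356 -0.2881] [ 0.4451 -0.3372]
```

```bash
cat >> h.py <<'E'
def go(p,ydeg):
    s=readout.read_state(); T=R.from_rotvec(s['tcp_rot']); a=np.radians(ydeg)
    y=np.array([np.cos(a),np.sin(a),0]); z=np.array([0,0,-1.]); G=R.from_matrix(np.c_[np.cross(y,z),y,z])
    print('shift',T.inv().apply(np.array(p)-s['tool_pos']).round(4),'turn',np.degrees((T.inv()*G).as_rotvec()).round(2))
E
python3 - <<'E'
from h import *
go((.44,-.31,.25),-79); go((.40,.15,.25),0)
print(px2w('top0',[(476,190),(472,196),(340,243)],[.0,.0,.1]))
E
```

```text
shift [-0.529  -0.7739 -0.0014] turn [-5.0000e-02  1.5000e-01  1.4449e+02]
shift [-0.3017 -0.372  -0.0022] turn [-1.100e-01  6.000e-02  6.549e+01]
[[ 0.59457209 -0.40992133  0.        ]
 [ 0.57629802 -0.39877968  0.        ]
 [ 0.40175218 -0.03867704  0.1       ]]
```

Call:
jog_arm(
  deltas=[-0.3,-0.37,0,0,0,65,-1,-0.3,-0.37,0,0,0,65,-1,-0.3,-0.37,0,0,0,65,-1,-0.3,-0.37,0,0,0,65,-1,-0.3,-0.37,0,0,0,65,-1,-0.3,-0.37,0,0,0,65,-1,-0.3,-0.37,0,0,0,65,-1,-0.3,-0.37,0,0,0,65,-1],
)

```text
time: 0.9
tool_pos: [0.3801, 0.225, 0.248]
tcp_rot: [2.217, 2.226, -0.0]
wrist_force: [2.0, -0.3, 0.3]
width: -0.002
grip_force: 0.0
```

```bash
python3 -c "
from h import *
go((.44,-.31,.25),-79)"
```

```text
shift [-0.5352  0.0576 -0.002 ] turn [0.000e+00 1.000e-02 7.925e+01]
```

Call:
jog_arm(
  deltas=[-0.535,0.058,0,0,0,79,-1,-0.535,0.058,0,0,0,79,-1,-0.535,0.058,0,0,0,79,-1,-0.535,0.058,0,0,0,79,-1,-0.535,0.058,0,0,0,79,-1,-0.535,0.058,0,0,0,79,-1,-0.535,0.058,0,0,0,79,-1,-0.535,0.058,0,0,0,79,-1],
)

```text
time: 1.7
tool_pos: [0.4263, -0.1724, 0.2481]
tcp_rot: [-3.087, -0.582, -0.0]
wrist_force: [1.0, 1.0, -0.6]
width: -0.001
grip_force: 0.0
```

```bash
python3 -c "
from h import *
go((.44,-.31,.25),-79)"
```

```text
shift [-0.0374  0.1332 -0.0019] turn [-1.000e-02 -2.000e-02  1.035e+01]
```

Call:
jog_arm(
  deltas=[-0.037,0.133,0,0,0,10.4,-1,-0.037,0.133,0,0,0,10.4,-1,-0.037,0.133,0,0,0,10.4,-1,-0.037,0.133,0,0,0,10.4,-1,-0.037,0.133,0,0,0,10.4,-1],
)

```text
time: 2.2
tool_pos: [0.4411, -0.3079, 0.2474]
tcp_rot: [-3.125, -0.307, 0.002]
wrist_force: [0.5, 0.5, -0.3]
width: -0.004
grip_force: 0.0
```

```bash
python3 -c "
from h import *
go((.44,-.31,.25),-79)
c=snap('wrist','w1'); print(c['origin'],att(c).round(2),c['fx'])"
```

```text
shift [-0.0015  0.0018 -0.0026] turn [-0.11  0.06  0.22]
[ 0.52210049 -0.29200953  0.3736774 ] [[ 0.2  -0.93 -0.32]
 [-0.98 -0.19 -0.06]
 [-0.    0.32 -0.95]] 310.40659260187994
```

View pics/w1.png

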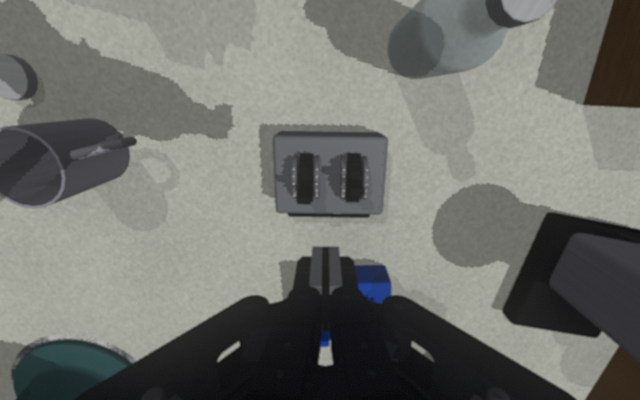

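The wrist view shows the preset upright at (275–387, 133–215), with its wheels at (305,178) and (353,177). I'll enlarge that part.

```bash
python3 -c "
import cv2
t=cv2.imread('pics/w1.png')[120:228,260:404]
t=cv2.convertScaleAbs(t,alpha=2.0,beta=10)
cv2.imwrite('pics/c3.png',cv2.resize(t,None,fx=5.5,fy=5.5,interpolation=cv2.INTER_CUBIC))"
```

```text
(no output)
```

View pics/c3.png

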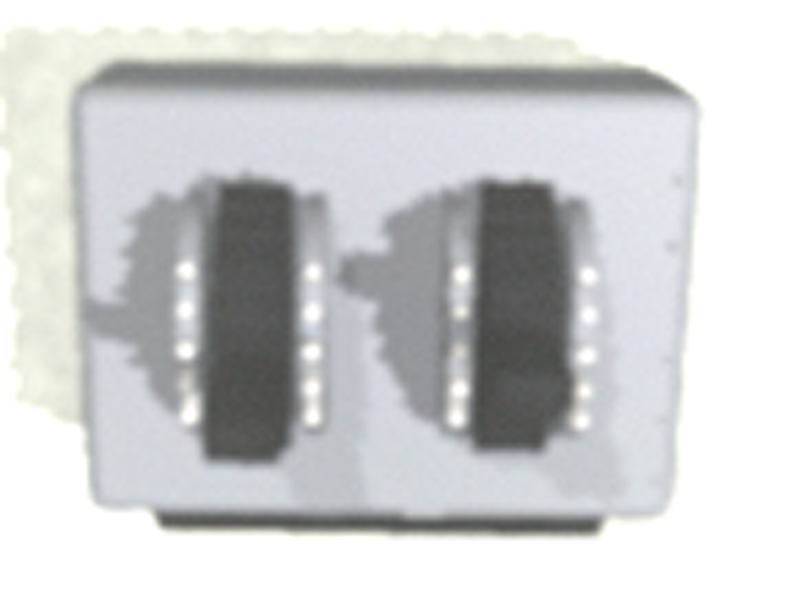

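c3 shows the preset's top corners at (82,95), (695,100), (662,515) and (100,508). The left lug's end is near (243,450), and the right lug's near (520,400–450). I'll project the lug model to compare.

```bash
cat >> h.py <<'E'
def w2px(f,X):
    c=pickle.load(open(f'pics/{f}.pkl','rb'))
    K=np.array([[c['fx'],0,c['cx']],[0,c['fy'],c['cy']],[0,0,1]])
    A=att(c).T; return cv2.projectPoints(np.array(X,float),cv2.Rodrigues(A)[0],-A@np.array(c['origin']),K,np.array(c['dist']))[0][:,0]
E
python3 - <<'E'
from h import *
np.set_printoptions(precision=4,suppress=True)
B=px2w('w1',(np.array([(82,95),(695,100),(662,515),(100,508)])+.5)/5.5-.5+(260,120),.046); print(B)
C=B.mean(0)[:2]; v=(B[0]+B[3]-B[1]-B[2])[:2]; print('size',v/2,np.linalg.norm(v)/2,np.linalg.norm((B[0]+B[1]-B[2]-B[3])[:2])/2)
by=v/np.linalg.norm(v); bx=np.array([by[1],-by[0]]); print(C,np.degrees(np.arctan2(bx[1],bx[0])))
pr=lambda X:((w2px('w1',X)-(260,120)+.5)*5.5-.5).round(0)
for y in(.025,-.025):
    print('hub top',[pr([np.r_[C+by*(y+k)+bx*x,z]]).tolist() for x,z in((.026,.045),(0,.071),(-.026,.045)) for k in(.007,-.007)])
    for th in np.arange(-.6,.7,.2):
        L=[]
        for s in(.004,-.004):
          for k in(.007,-.007):
            L.append(np.r_[C+by*(y+k)+bx*(.052*np.sin(th)+s*np.cos(th)),.045+.052*np.cos(th)-s*np.sin(th)])
        print(y,round(th,1),pr(L).tolist())
E
```

```text
[[ 0.4701 -0.2478  0.046 ]
 [ 0.492  -0.3621  0.046 ]
 [ 0.4088 -0.3772  0.046 ]
 [ 0.3877 -0.2635  0.046 ]]
size [-0.0215  0.114 ] 0.11599659185748701 0.08422732623365624
[ 0.4396 -0.3126] 10.67736477395613
hub top [[[221.0, 179.0]], [[294.0, 180.0]], [[212.0, 345.0]], [[288.0, 346.0]], [[225.0, 434.0]], [[294.0, 435.0]]]
0.025 -0.6 [[206.0, 515.0], [284.0, 516.0], [209.0, 540.0], [286.0, 541.0]]
0.025 -0.4 [[203.0, 473.0], [283.0, 474.0], [205.0, 506.0], [284.0, 507.0]]
0.025 -0.2 [[200.0, 422.0], [282.0, 423.0], [202.0, 462.0], [283.0, 463.0]]
0.025 0.0 [[199.0, 364.0], [282.0, 365.0], [200.0, 409.0], [282.0, 410.0]]
0.025 0.2 [[199.0, 302.0], [282.0, 303.0], [199.0, 350.0], [282.0, 351.0]]
0.025 0.4 [[199.0, 240.0], [283.0, 241.0], [199.0, 288.0], [282.0, 288.0]]
0.025 0.6 [[202.0, 183.0], [284.0, 184.0], [200.0, 227.0], [283.0, 227.0]]
hub top [[[480.0, 182.0]], [[552.0, 183.0]], [[484.0, 348.0]], [[560.0, 349.0]], [[471.0, 437.0]], [[540.0, 437.0]]]
-0.025 -0.6 [[486.0, 518.0], [565.0, 519.0], [483.0, 543.0], [560.0, 544.0]]
-0.025 -0.4 [[490.0, 476.0], [570.0, 477.0], [487.0, 509.0], [566.0, 510.0]]
-0.025 -0.2 [[493.0, 425.0], [575.0, 426.0], [491.0, 465.0], [571.0, 466.0]]
-0.025 0.0 [[495.0, 367.0], [578.0, 368.0], [494.0, 412.0], [576.0, 413.0]]
-0.025 0.2 [[497.0, 305.0], [580.0, 306.0], [496.0, 353.0], [579.0, 354.0]]
-0.025 0.4 [[497.0, 244.0], [580.0, 244.0], [497.0, 291.0], [580.0, 292.0]]
-0.025 0.6 [[496.0, 186.0], [579.0, 187.0], [497.0, 230.0], [580.0, 230.0]]
```

```bash
python3 -c "
from h import *
go((.3937,-.2958,.25),-79.3);go((.3937,-.2958,.100),-79.3)"
```

```text
shift [-0.0444 -0.0203 -0.0024] turn [-0.1   0.05  0.6 ]
shift [-0.0443 -0.02    0.1476] turn [-0.1   0.05  0.6 ]
```

Call:
jog_arm(
  deltas=[-0.044,-0.02,0,0,0,0.6,-1,-0.044,-0.02,0,0,0,0.6,-1,-0.044,-0.02,0.05,0,0,0.6,-1,-0.044,-0.02,0.09,0,0,0.6,-1,-0.044,-0.02,0.12,0,0,0.6,-1,-0.044,-0.02,0.14,0,0,0.6,-1,-0.044,-0.02,0.148,0,0,0.6,-1,-0.044,-0.02,0.148,0,0,0.6,-1],
)

```text
time: 3.05
tool_pos: [0.3942, -0.2951, 0.0995]
tcp_rot: [-3.126, -0.296, 0.002]
wrist_force: [-0.3, -0.6, 0.2]
width: 0.001
grip_force: 0.0
```

```bash
python3 -c "
from h import *
go((.4301,-.2889,.100),-79.3)"
```

```text
shift [ 0.0364  0.0007 -0.0006] turn [-0.11  0.08  0.12]
```

Call:
jog_arm(
  deltas=[0.008,0,0,0,0,0,-1,0.015,0,0,0,0,0,-1,0.021,0,0,0,0,0,-1,0.026,0,0,0,0,0,-1,0.031,0,0,0,0,0,-1,0.034,0,0,0,0,0,-1,0.0364,0,0,0,0,0,-1,0.0364,0,0,0,0,0,-1],
)

```text
time: 3.85
tool_pos: [0.4307, -0.2897, 0.1002]
tcp_rot: [-3.128, -0.294, -0.0]
wrist_force: [-0.3, 0.3, -0.5]
width: -0.001
grip_force: 0.0
```

```bash
python3 -c "
from h import *
go((.4301,-.2889,.100),-79.3)"
```

```text
shift [-0.0005 -0.0009  0.0002] turn [-0.01 -0.01  0.04]
```

Call:
jog_arm(
  deltas=[-0.01,0,0,0,0,0,-1,-0.01,0,-0.04,0,0,0,-1,0,0.01,-0.06,0,0,0,-1,0.03,0.035,-0.06,0,0,0,-1,0.043,0.051,-0.06,0,0,0,-1,0.043,0.051,-0.05,0,0,0,-1,0.043,0.051,-0.02,0,0,0,-1,0.043,0.051,0,0,0,0,-1],
)

```text
time: 4.65
tool_pos: [0.4798, -0.3307, 0.0978]
tcp_rot: [-3.125, -0.293, 0.004]
wrist_force: [-0.3, 0.6, -0.6]
width: 0.002
grip_force: 0.0
```

```bash
python3 -c "
from h import *
go((.4442+.0049,-.3372+.0009,.100),-79.3)"
```

```text
shift [-0.0312 -0.0002 -0.0022] turn [-0.16  0.14  0.01]
```

Call:
jog_arm(
  deltas=[0,0,0,0,0,0,-1,-0.01,0,0,0,0,0,-1,-0.016,0,0,0,0,0,-1,-0.022,0,0,0,0,0,-1,-0.027,0,0,0,0,0,-1,-0.031,0,0,0,0,0,-1,-0.034,0,0,0,0,0,-1,-0.034,0,0,0,0,0,-1],
)

```text
time: 5.45
tool_pos: [0.4486, -0.3386, 0.1007]
tcp_rot: [3.127, 0.293, 0.001]
wrist_force: [1.4, -1.2, -0.2]
width: -0.001
grip_force: 0.1
```

```bash
python3 -c "
from h import *
go((.4442+.0049,-.3372+.0009,.100),-79.3)"
```

```text
shift [ 0.0009 -0.0022  0.0007] turn [ 0.04 -0.02  0.02]
```

Call:
jog_arm(
  deltas=[0.01,0,0,0,0,0,-1,0.012,0,-0.04,0,0,0,-1,0,-0.025,-0.09,0,0,0,-1,-0.008,-0.025,-0.14,0,0,0,-1,-0.008,-0.025,-0.15,0,0,0,-1,-0.008,-0.025,-0.15,0,0,0,-1],
)

```text
time: 6.05
tool_pos: [0.4386, -0.3164, 0.2547]
tcp_rot: [3.122, 0.294, 0.009]
wrist_force: [1.3, -0.8, -0.7]
width: -0.0
grip_force: 0.0
```

```bash
python3 - <<'E'
from h import *
snap('wrist','w2')
C=np.array([.4396,-.3126]);a=np.radians(10.7);bx=np.array([np.cos(a),np.sin(a)]);by=np.array([-bx[1],bx[0]])
o=(w2px('w2',[np.r_[C,.046]])[0]-(72,54)).round().astype(int)
t=cv2.imread('pics/w2.png')[o[1]:o[1]+108,o[0]:o[0]+144]
t=cv2.convertScaleAbs(t,alpha=2.0,beta=10)
cv2.imwrite('pics/c4.png',cv2.resize(t,None,fx=5.5,fy=5.5,interpolation=cv2.INTER_CUBIC))
pr=lambda X:((w2px('w2',X)-o+.5)*5.5-.5).round(0)
for y,ths in((.025,(.16,.26,.36)),(-.025,(-.16,-.26,-.36))):
    for th in ths:
        L=[np.r_[C+by*(y+k)+bx*(.052*np.sin(th)+s*np.cos(th)),.045+.052*np.cos(th)-s*np.sin(th)] for s in(.004,-.004) for k in(.007,-.007)]
        print(y,th,pr(L).tolist())
th=np.radians(-2.46);ex=np.array([np.cos(th),np.sin(th)]);ey=np.array([-ex[1],ex[0]])
p=np.array([.6502,.0379])+ey*-.108; print('carr',p); go((p[0]-.05,p[1],.26),-92.5)
E
```

```text
0.025 0.16 [[208.0, 299.0], [290.0, 299.0], [209.0, 346.0], [291.0, 346.0]]
0.025 0.26 [[208.0, 269.0], [290.0, 269.0], [208.0, 315.0], [290.0, 315.0]]
0.025 0.36 [[208.0, 238.0], [290.0, 238.0], [208.0, 285.0], [290.0, 285.0]]
-0.025 -0.16 [[499.0, 394.0], [579.0, 394.0], [498.0, 435.0], [577.0, 435.0]]
-0.025 -0.26 [[498.0, 421.0], [578.0, 421.0], [497.0, 459.0], [576.0, 459.0]]
-0.025 -0.36 [[497.0, 447.0], [577.0, 447.0], [496.0, 481.0], [574.0, 481.0]]
carr [ 0.64556443 -0.07000047]
shift [ 0.2011 -0.2117 -0.0083] turn [ 0.13 -0.15 13.26]
```

View pics/c4.png

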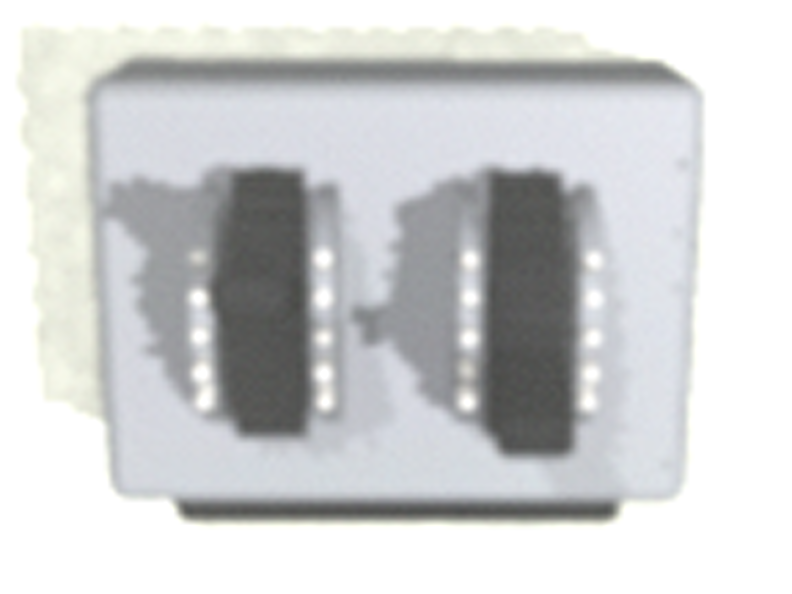

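The left lug's end at rows 275–318 gives about 0.25 rad, and the right lug's bottom at row 455 gives about -0.25 rad, so both wheels are set. Next I go to the carriage.

Call:
jog_arm(
  deltas=[0.26,-0.22,-0.02,0,0,13.2,-1,0.26,-0.22,-0.02,0,0,13.2,-1,0.26,-0.22,-0.02,0,0,13.2,-1,0.26,-0.22,-0.02,0,0,13.2,-1,0.26,-0.22,-0.02,0,0,13.2,-1,0.26,-0.22,-0.02,0,0,13.2,-1,0.26,-0.22,-0.02,0,0,13.2,-1,0.26,-0.22,-0.02,0,0,13.2,-1],
)

```text
time: 6.9
tool_pos: [0.6528, -0.0453, 0.2666]
tcp_rot: [-3.138, 0.059, 0.005]
wrist_force: [0.1, -1.1, -0.1]
width: -0.004
grip_force: 0.0
```

```bash
python3 - <<'E'
from h import *
c=snap('wrist','w3'); print(readout.read_state()['tool_pos'])
t=cv2.convertScaleAbs(c['color'],alpha=1.8,beta=5)[60:360,120:520]
cv2.imwrite('pics/c5.png',cv2.resize(t,None,fx=2,fy=2,interpolation=cv2.INTER_CUBIC))
E
```

```text
[ 0.65112531 -0.04761709  0.2664899 ]
```

View pics/c5.png

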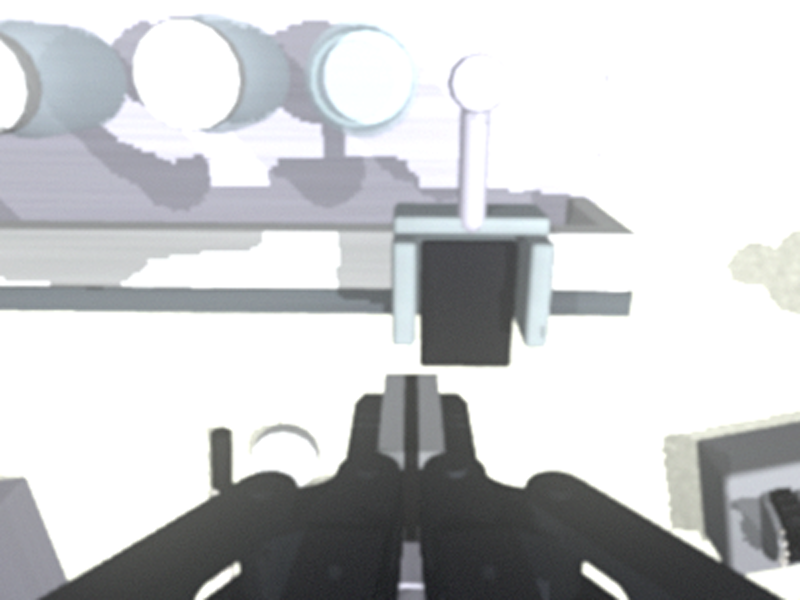

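In c5 the tab top's corners are at (421,241), (515,241), (509,364) and (421,364). The arm end is at (474,83) and the open rim's centre at about (364,77).

```bash
python3 - <<'E'
from h import *
np.set_printoptions(precision=4,suppress=True)
f=lambda p:(np.array(p,float)+.5)/2-.5+(120,60)
th=np.radians(-2.46);ex=np.array([np.cos(th),np.sin(th)]);ey=np.array([-ex[1],ex[0]]);O=np.array([.6502,.0379])
T=px2w('w3',f([(421,241),(515,241),(509,364),(421,364)]),.140)[:,:2]
print('tab',T,T.mean(0)); d=(T[0]+T[3]-T[1]-T[2]);print('yaw',np.degrees(np.arctan2(-d[0],d[1])))
Q=np.vstack([T.mean(0),px2w('w3',f([(474,83),(364,77)]),[.142,.09])[:,:2]]);print(Q)
print(np.c_[(Q-O)@ex,(Q-O)@ey])
p=T.mean(0)+ex*.01
print('tab_top',p);go((p[0],p[1],.17),-92.46)
E
```

```text
tab [[ 0.666  -0.0498]
 [ 0.6646 -0.0894]
 [ 0.6072 -0.0877]
 [ 0.6086 -0.048 ]] [ 0.6366 -0.0687]
yaw -2.068862059350708
[[ 0.6366 -0.0687]
 [ 0.7288 -0.0722]
 [ 0.7319 -0.0261]]
[[-0.009  -0.1071]
 [ 0.0832 -0.1066]
 [ 0.0844 -0.0604]]
tab_top [ 0.6466 -0.0691]
shift [-0.0032  0.0217  0.0965] turn [-0.03  0.29  0.25]
```

```bash
python3 -c "
from h import *
go((.6386,-.0688,.150),-92.3)"
```

```text
shift [-0.0111  0.0217  0.1165] turn [-0.03  0.29  0.09]
```

Call:
jog_arm(
  deltas=[-0.011,0.022,0.02,0,0,0,-1,-0.011,0.022,0.06,0,0,0,-1,-0.011,0.022,0.095,0,0,0,-1,-0.011,0.022,0.106,0,0,0,-1,-0.011,0.022,0.112,0,0,0,-1,-0.011,0.022,0.116,0,0,0,-1,-0.011,0.022,0.116,0,0,0,-1,-0.011,0.022,0.116,0,0,0,-1],
)

```text
time: 7.75
tool_pos: [0.64, -0.0723, 0.1562]
tcp_rot: [3.14, -0.068, 0.005]
wrist_force: [0.5, 0.3, 0.1]
width: 0.001
grip_force: 0.0
```

```bash
python3 -c "
from h import *
go((.6386,-.0688,.148),-92.3);print(readout.read_state()['wrist_force'])"
```

```text
shift [-0.0016 -0.0035  0.0082] turn [ 0.02 -0.18 -0.16]
[0.45398879 0.33657383 0.05033445]
```

Call:
jog_arm(
  deltas=[0,-0.0035,0.002,0,0,0,-1,0,-0.0035,0.004,0,0,0,-1,0,-0.0035,0.006,0,0,0,-1,0,-0.0035,0.008,0,0,0,-1,0,-0.0035,0.009,0,0,0,-1,0,-0.0035,0.009,0,0,0,-1],
)

```text
time: 8.35
tool_pos: [0.64, -0.0682, 0.148]
tcp_rot: [-3.141, 0.067, -0.004]
wrist_force: [-2.2, 1.9, 9.6]
width: 0.001
grip_force: 4.8
```

Call:
jog_arm(
  deltas=[0,-0.005,0.001,0,0,0,-1,0,-0.012,0.001,0,0,0,-1,0,-0.02,0.001,0,0,0,-1,0,-0.028,0.001,0,0,0,-1,0,-0.036,0.001,0,0,0,-1,0,-0.042,0.001,0,0,0,-1,0,-0.045,0.001,0,0,0,-1,0,-0.045,0.001,0,0,0,-1],
)

```text
time: 9.15
tool_pos: [0.6422, -0.0237, 0.148]
tcp_rot: [3.14, -0.066, 0.006]
wrist_force: [-5.0, -0.7, 12.7]
width: 0.004
grip_force: 6.6
```

```bash
python3 - <<'E'
from h import *
c=snap('wrist','w4'); s=readout.read_state();print(s['tool_pos'],s['wrist_force'])
t=cv2.convertScaleAbs(c['color'],alpha=1.8,beta=5)[0:300,120:520]
cv2.imwrite('pics/c6.png',cv2.resize(t,None,fx=2,fy=2,interpolation=cv2.INTER_CUBIC))
E
```

```text
[ 0.64214852 -0.0237234   0.14796927] [-4.67753651 -0.19626522 13.30620645]
```

View pics/c6.png

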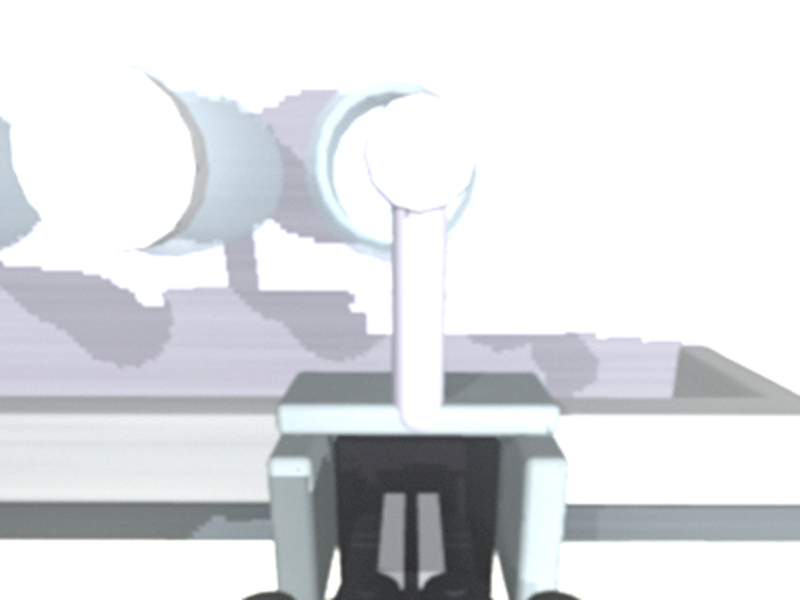

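In c6 the carriage has moved with the tool. The arm end is at (420,152), and the jar rim's left edge is at x≈313, its right at about 474.

```bash
python3 - <<'E'
from h import *
f=lambda p:(np.array(p,float)+.5)/2-.5+(120,0)
th=np.radians(-2.3);ex=np.array([np.cos(th),np.sin(th)]);ey=np.array([-ex[1],ex[0]]);O=np.array([.6502,.0379])
Q=px2w('w4',f([(420,152),(394,168),(417,390),(281,418),(556,420)]),[.142,.09,.14,.14,.14])[:,:2]
print(Q,np.c_[(Q-O)@ex,(Q-O)@ey])
E
```

```text
[[ 0.73142578 -0.0292836 ]
 [ 0.73048678 -0.0227718 ]
 [ 0.6811841  -0.02677744]
 [ 0.67571853  0.00486725]
 [ 0.67256334 -0.05862718]] [[ 0.08385654 -0.06386974]
 [ 0.08265697 -0.05740087]
 [ 0.03355476 -0.06338189]
 [ 0.02682363 -0.03198204]
 [ 0.02621913 -0.09555194]]
```

Call:
jog_arm(
  deltas=[0,-0.001,0,0,0,0,-1,0,-0.002,0,0,0,0,-1,0,-0.003,0,0,0,0,-1,0,-0.004,0,0,0,0,-1,0,-0.004,0,0,0,0,-1,0,-0.004,-0.003,0,0,0,-1,0,-0.004,-0.006,0,0,0,-1,0,-0.004,-0.007,0,0,0,-1],
)

```text
time: 10.0
tool_pos: [0.6422, -0.0204, 0.1536]
tcp_rot: [3.139, -0.067, 0.005]
wrist_force: [-0.4, -1.6, 5.4]
width: -0.004
grip_force: 2.6
```

Call:
jog_arm(
  deltas=[0,0,0,0,0,0,-1,0,0,0,0,0,0,-1],
)

```text
time: 10.2
tool_pos: [0.6422, -0.0203, 0.1532]
tcp_rot: [3.139, -0.067, 0.005]
wrist_force: [-1.0, -1.5, 5.4]
width: 0.004
grip_force: 2.7
```

The tab still pushes at 5.4 N when nearly up, so the pawl is in a notch. I'll lift off and check.

Call:
jog_arm(
  deltas=[0,0,-0.005,0,0,0,-1,0,0,-0.02,0,0,0,-1,0,0,-0.06,0,0,0,-1,0,0,-0.1,0,0,0,-1,0,0,-0.115,0,0,0,-1,0,0,-0.115,0,0,0,-1],
)

```text
time: 10.8
tool_pos: [0.6429, -0.0195, 0.2706]
tcp_rot: [3.141, -0.067, 0.011]
wrist_force: [0.7, -0.4, -0.3]
width: -0.0
grip_force: 0.0
```

```bash
python3 - <<'E'
from h import *
c=snap('wrist','w5')
t=cv2.convertScaleAbs(c['color'],alpha=1.5,beta=0)[60:260,180:460]
cv2.imwrite('pics/c7.png',cv2.resize(t,None,fx=2.8,fy=2.8,interpolation=cv2.INTER_CUBIC))
E
```

```text
(no output)
```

View pics/c7.png

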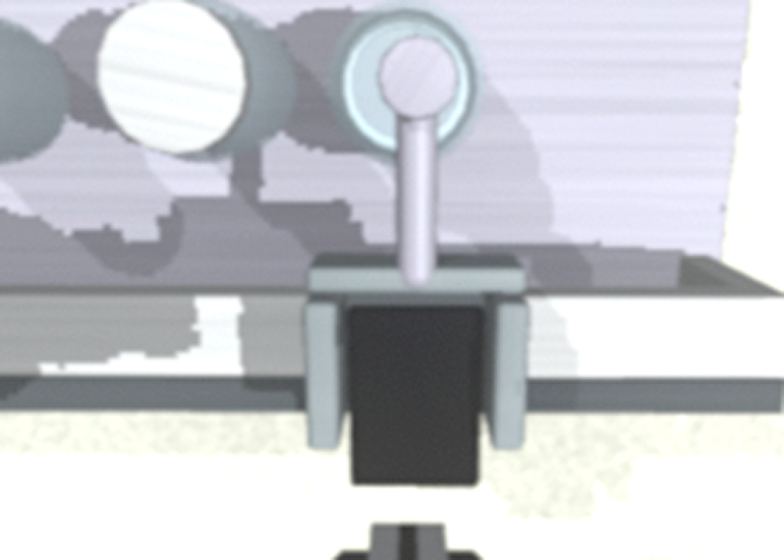

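c7 shows the arm end at (418,77) over the jar's rim, whose centre is at about (408,80). Now a numeric check of the distance, using the tab's size to infer its height.

```bash
python3 - <<'E'
from h import *
f=lambda p:(np.array(p,float)+.5)/2.8-.5+(180,60)
Q=px2w('w5',f([(418,77),(408,81)]),[.142,.09])[:,:2]
print(Q,Q[0]-Q[1])
for z in(.14,.135):
    a=px2w('w5',f([(352,485),(478,485)]),z); print(z,np.linalg.norm(a[0]-a[1]))
print(readout.read_state()['wrist_force'])
E
```

```text
[[ 0.73120023 -0.02621018]
 [ 0.73149828 -0.02348949]] [-0.00029805 -0.00272069]
0.14 0.0407808444434951
0.135 0.04157263184091051
[-0.54844016  0.04686942  0.52144541]
```

The spout is within 3 mm of the mouth centre. A light touch near the tab's full-up height will confirm that it's locked.

Call:
jog_arm(
  deltas=[0,0,0.05,0,0,0,-1,0,0,0.09,0,0,0,-1,0,0,0.108,0,0,0,-1,0,0,0.113,0,0,0,-1,0,0,0.115,0,0,0,-1,0,0,0.115,0,0,0,-1,0,0,0.115,0,0,0,-1],
)

```text
time: 11.55
tool_pos: [0.6382, -0.0194, 0.1498]
tcp_rot: [-3.14, 0.067, 0.011]
wrist_force: [-4.5, -0.7, 6.7]
width: -0.001
grip_force: 3.4
```

Call:
jog_arm(
  deltas=[0,0,-0.002,0,0,0,-1,0,0,-0.004,0,0,0,-1,0,0,-0.0055,0,0,0,-1,0,0,-0.0055,0,0,0,-1],
)

```text
time: 11.95
tool_pos: [0.6394, -0.0195, 0.1558]
tcp_rot: [-3.141, 0.068, 0.006]
wrist_force: [-3.7, -0.0, 4.3]
width: -0.002
grip_force: 2.2
```

At TCP 0.1558 the tab, about 1 mm down, still pushes with 4.3 N. It has sprung up into its notch, so I retreat.

Call:
jog_arm(
  deltas=[0,0,-0.01,0,0,0,-1,0,0,-0.05,0,0,0,-1,0,0,-0.09,0,0,0,-1,0,0,-0.11,0,0,0,-1,0,0,-0.11,0,0,0,-1,0,0,-0.11,0,0,0,-1],
)

```text
time: 12.55
tool_pos: [0.6412, -0.0197, 0.2666]
tcp_rot: [3.141, -0.068, 0.001]
wrist_force: [-0.4, -0.6, 0.7]
width: 0.003
grip_force: 0.0
```

```bash
python3 -c "
from h import *
print(finish_job())"
```

```text
the job is handed in; nothing more can be done
None
```

I handed the job in at about 12.6 s: camera checks put the left wheel near 4 (0.25 rad), the right near 2 (-0.25 rad) and the spout about 3 mm from the jar mouth's centre; a touch test found the lock tab up in its notch, nothing else was touched that I know of, and no verdict came back.

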